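Find the rocking corner of a test-jig plate and press its shim lever flat

TASK

The orange test-jig plate under the circuit board stands firm on three corners and rocks at the fourth. Press down with a fingertip on the plate's bare corners until you find the one that gives, then press that corner's hinged steel shim lever, on the plate's edge beside it, down flat so that the plate sits level and firm. Only press: leave the other three levers standing up, keep off the circuit board, and do not pick up, knock over or shift the loose things around.

Things in the scene. Friction and masses are not known exactly. Their poses are not given: they have to be found in the camera images.
- plate: the jig's orange plate, 170 mm (its x) by 150 mm (y), 10 mm thick, a foot under each corner, held at its centre by a rubber mount. Origin: centre of the underside, 34 mm above the bench; z is up when level. Three feet do not give; the fourth, another one each time, hangs 4 mm over its packing: pressed there the plate tips down 4 mm (about 3 N at the bottom) and springs back when let go
- base: aluminium base of the jig, 200 x 206 mm, 12 mm thick, screwed to the bench under the plate, same x and y axes; it carries four steel packing blocks under the corners. Origin: centre of its underside
- board: green circuit board fixed on the middle of the plate, 90 mm (x) by 76 mm (y), its parts up to 27 mm above the plate's top; origin: on the plate's top face at its centre
- corner_a (a point): place to press on the plate's bare near left corner (seen from the robot): on its top face, 17 mm in from both edges, at plate x -68, y +58 mm, 44 mm above the bench; the circuit board's edge is 20 to 23 mm away
- corner_b (a point): place to press on the plate's bare near right corner (seen from the robot): on its top face, 17 mm in from both edges, at plate x -68, y -58 mm, 44 mm above the bench; the circuit board's edge is 20 to 23 mm away
- corner_c (a point): place to press on the plate's bare far right corner (seen from the robot): on its top face, 17 mm in from both edges, at plate x +68, y -58 mm, 44 mm above the bench; the circuit board's edge is 20 to 23 mm away
- corner_d (a point): place to press on the plate's bare far left corner (seen from the robot): on its top face, 17 mm in from both edges, at plate x +68, y +58 mm, 44 mm above the bench; the circuit board's edge is 20 to 23 mm away
- shim_a (a joint): flip-down shim lever of the near left corner: steel, 54 x 20 x 6 mm, hinged on the plate's left (+y) edge, free end outward. Pin along plate x, at x -55, y +82 mm, 7.5 mm above the underside. 0 = standing up at 40 deg, 0.70 rad = flat (level, its top 44.5 mm above the bench). Moves with 2 to 6 N, stays where left; flat, its cam nose fills the 4 mm gap
- shim_a_end (a point): on the upper face of that lever, 40 mm out from its pin, 14 mm short of its free end, which swings outward and down as the lever is pressed
- shim_b (a joint): flip-down shim lever of the near right corner: steel, 54 x 20 x 6 mm, hinged on the plate's right (-y) edge, free end outward. Pin along plate x, at x -55, y -82 mm, 7.5 mm above the underside. 0 = standing up at 40 deg, 0.70 rad = flat (level, its top 44.5 mm above the bench). Moves with 2 to 6 N, stays where left; flat, its cam nose fills the 4 mm gap
- shim_b_end (a point): on the upper face of that lever, 40 mm out from its pin, 14 mm short of its free end, which swings outward and down as the lever is pressed
- shim_c (a joint): flip-down shim lever of the far right corner: steel, 54 x 20 x 6 mm, hinged on the plate's right (-y) edge, free end outward. Pin along plate x, at x +55, y -82 mm, 7.5 mm above the underside. 0 = standing up at 40 deg, 0.70 rad = flat (level, its top 44.5 mm above the bench). Moves with 2 to 6 N, stays where left; flat, its cam nose fills the 4 mm gap
- shim_c_end (a point): on the upper face of that lever, 40 mm out from its pin, 14 mm short of its free end, which swings outward and down as the lever is pressed
- shim_d (a joint): flip-down shim lever of the far left corner: steel, 54 x 20 x 6 mm, hinged on the plate's left (+y) edge, free end outward. Pin along plate x, at x +55, y +82 mm, 7.5 mm above the underside. 0 = standing up at 40 deg, 0.70 rad = flat (level, its top 44.5 mm above the bench). Moves with 2 to 6 N, stays where left; flat, its cam nose fills the 4 mm gap
- shim_d_end (a point): on the upper face of that lever, 40 mm out from its pin, 14 mm short of its free end, which swings outward and down as the lever is pressed
- standoff: bystander: brass hexagon pillar 12 mm across corners, 31 mm tall, upright between the two levers on the left; origin: centre of its foot
- trimmer: bystander: small trimming screwdriver 110 mm long with white handle, lying to the right of the jig
- tweezers: bystander: steel tweezers 130 mm long lying in front of the jig
- solder: bystander: spool of solder 54 mm across, 42 mm tall, upright behind the jig; origin: centre of its underside
- screwdriver: bystander: grey screwdriver 200 mm long lying at the right
- screw_jar: bystander: clear screw jar 48 mm across, 55 mm tall, at the right; origin: centre of its underside
- lcd_module: bystander: small display module 40 x 90 mm lying at the left; origin: centre of its underside

How it is judged (in metres and radians):
On the way, in this order (a step that is already met when the one before it is completed fails the run):
1. a press on the plate itself tips it at the corner that rocks, all levers still standing (angle between plate's own z axis and vertical above 0.02 rad and contact force between the fingers and plate_c0 above 0.5 N and value of joint each of shim_a, shim_b, shim_c, shim_d below 0.3 rad), for 0.05 s.
2. one shim lever lies flat, the plate is level and the other levers still stand (((value of joint shim_a above 0.62 rad and value of joint each of shim_b, shim_c, shim_d below 0.3 rad) or (value of joint shim_b above 0.62 rad and value of joint each of shim_a, shim_c, shim_d below 0.3 rad) or (value of joint shim_c above 0.62 rad and value of joint each of shim_a, shim_b, shim_d below 0.3 rad) or (value of joint shim_d above 0.62 rad and value of joint each of shim_a, shim_b, shim_c below 0.3 rad)) and angle between plate's own z axis and vertical below 0.015 rad), for 0.2 s.
At the end, for the whole second after the job is handed in: exactly one shim lever, that of the corner that rocked, is flat (joint above 0.62 of 0.70 rad), the other three still stand (below 0.3 rad), and the plate is level within 0.015 rad and at rest. Flattening the shim of a firm corner tips the plate and does not count (all of step 2 and angular speed of plate below 0.05 rad/s); the robot touches nothing.
It fails at once if an upright loose thing is knocked over (angle between any of standoff, solder, screw_jar's own z axis and vertical above 0.6 rad).
It fails at once if the circuit board is pressed on (contact force between the fingers and board above 3 N).
It fails at once if a loose thing is picked up (height (world z) of any of standoff, trimmer, tweezers, solder, screwdriver, screw_jar, lcd_module above 0.03 m).
It fails at once if a loose thing is shifted by more than 25 mm (distance of any of standoff, trimmer, tweezers, solder, screwdriver, screw_jar, lcd_module from where it was at the start of the episode above 0.025 m).
It also fails if it takes over 48 s, if anything falls off the work surface, if the arm or the gripper's body presses on something with over 40 N, if the wrist force passes 120 N, or if a joint passes its speed limit or range.

ROBOT

A 6-joint arm with a two-finger parallel gripper is mounted at the origin on the work surface. World frame = base frame: x ahead of the robot, y to its left, z up, the work surface at z = 0. Lengths are in m, angles in degrees, forces in N, time in s.
With the tool pointing down it reaches from about 0.25 to 0.725 m from the base axis. Payload 4 kg.
Tool frame: the origin (TCP) lies at the very end of the fingers, on their centre line; the grasp point (between the pads) lies 19 mm behind it; x points along the fingers, y is the direction in which the jaws open and shut, and the axes are right-handed (so a half turn about x gives the same grasp; the last joint's range is limited). The gripper opens to 85 mm and grips with 20 to 120 N. Pads are 22 mm wide; open, the fingers measure 114 mm over their backs; the gripper's body (76 mm by 85 mm) begins 54 mm behind the grasp point. The pads swing forward as they close: fully open they stand 13 mm farther back than shut.
Start: joints at [-68.526, 13.785, 0.286, 76.501, 0, 90], TCP at [0.183, -0.465, 0.231] pointing down, gripper open.
Joint ranges: [-155.79, 155.79], [-60.16, 107.12], [-62.33, 73.08], [-114, 123.19], [-81.49, 82.49], [-180, 180]. Speed limits (degrees/s): [159.86, 159.86, 180, 180, 180, 180].

INTERFACE

Orientations are given as a 3x3 rotation matrix whose columns are the frame's x, y, z axes.
In Python, from cell import observe, capture, calibration, hand_in gives the robot as it stands. The module is installed in compiled form; this text tells all that it offers.
- The arm moves only by the tool jog_arm, never from a script. Its argument "increments" is one flat list of numbers, 7 for each row, row after row: the shift along the world's x, y, z normalised to -1 to 1, where 1 is 50 cm, then the turn, a rotation vector about the world's x, y, z normalised to -1 to 1, where 1 is 2 rad, then the opening, from -1 (shut) to 1 (fully open). A call has 1 to 5 rows; each row is the pose to reach, as a shift and turn from the pose commanded when the call began; what a row does not reach only later rows make up. A row lasts 1/12 s, in which the tool goes at most 41.7 mm and 7.16 degrees, less where a joint would pass 70% of its speed; a pose out of reach is approached as far as the arm can. A call with a number of a shift or a turn outside -1 to 1 is refused whole. A call with a gripper value outside its range is refused whole. The fingers move at their own pace and stop on an object; "squeeze" is the grip in N (left out, the last holds). Time passes only in rows, so rows that repeat a pose let the fingers close. It gives the time, the measured TCP pose, the force and the opening at its end, in the units of the state.
- observe(): the state, without advancing time (a new reading comes with each control period).
- capture(name): name is "scene" or "top"; returns (picture, depth): 480x640x3 uint8, red, green, blue; 480x640 float32, m along the optical axis (not along the pixel's ray), 0 where there is no reading.
- calibration(name): a dict with "intrinsics" (3x3 intrinsics, pixels), "R" (3x3) and "t" (3): a world point X has camera coordinates R X + t. Camera axes: x right, y down, z forward; pixel columns grow to the right and rows downward; lengths in m; the calibration is good to about 2 mm. A picture is of the moment at which its call begins. calibration takes no time and is no camera call.
- hand_in(): hands the job in, once; it reports no verdict.
The state is a dict: "clock": time; "qpos": joint angles; "joint_velocities": joint speeds; "effort": joint torques, N m; "position": TCP position; "eef_rot": TCP orientation; "contact_force": force on the tool from outside, world axes, zero at the start; "torque": the same for the moment, N m; "width": opening from 0.0 (shut) to 1.0 (fully open).
Only numpy, scipy, OpenCV 4.12 (cv2) and the standard library are available. Lean on these libraries where they do the work, as an engineer would, in place of code of your own. Each camera call takes 0.05 s, during which the arm holds its last target.

## Working session

There is one attempt and no reset: what is moved stays moved. The work goes in short steps, Python scripts to look and compute and a tool call to move; the robot and the scene stay as the last step left them, time stands still between calls to the robot, and variables do not carry over. Pictures are saved under pics/ and viewed, and the job is handed in when it is done.

Besides the shell and the picture viewer there is one more tool, called after "Call:" as name(argument=value, ...) on one line, values as JSON. jog_arm: Moves the arm, as the interface text tells. Scaled input: -1 to 1 covers 50 cm each way for a shift and 2 rad each way for a turn. Its arguments: {"type":"object","properties":{"increments":{"type":"array","items":{"type":"number","minimum":-1,"maximum":1}},"squeeze":{"type":"number"}},"required":["increments"]}

```bash
mkdir -p pics
python3 - <<'E'
from cell import *
import cv2,numpy as np
s=observe();print(s)
for n in ("scene","top"):
    p,d=capture(n);cv2.imwrite(f"pics/{n}0.png",p[:,:,::-1]);np.savez(f"{n}0.npz",p=p,d=d)
    c=calibration(n);print(n,c)
E
```

```text
{'clock': 0.0, 'qpos': array([-6.85255715e+01,  1.38312942e+01,  2.12054817e-01,  7.65012594e+01,
       -3.16360524e-04,  9.00019821e+01]), 'joint_velocities': array([ 0.02557973,  0.01460517, -0.02786332,  0.07680402,  0.08663709,
        0.0403802 ]), 'effort': array([ 1.36375409e-03, -3.72320724e+01,  2.52406222e+01,  1.71174301e-02,
        2.99508129e-04, -2.68591080e-06]), 'position': array([ 0.18280594, -0.46469258,  0.23040979]), 'eef_rot': array([[-7.75053094e-04,  3.66052937e-01, -9.30593707e-01],
       [ 1.95508243e-03, -9.30591653e-01, -3.66053757e-01],
       [-9.99997788e-01, -2.10309850e-03,  5.59427458e-06]]), 'contact_force': array([ 1.07751102,  0.45900953, -0.25581462]), 'torque': array([ 0.03193803,  0.03045693, -0.03045879]), 'width': 1.000315972422355}
scene {'intrinsics': array([[539.03507542,   0.        , 321.37653693],
       [  0.        , 539.03507542, 234.79908904],
       [  0.        ,   0.        ,   1.        ]]), 'R': array([[-0.70075591,  0.71326831, -0.01376447],
       [ 0.47620364,  0.45330933, -0.75348573],
       [-0.53119794, -0.53456427, -0.65732016]]), 't': array([ 0.38687399, -0.19830871,  1.4698334 ])}
top {'intrinsics': array([[453.32303255,   0.        , 318.5966372 ],
       [  0.        , 453.32303255, 244.59551704],
       [  0.        ,   0.        ,   1.        ]]), 'R': array([[-0.02825028, -0.99929845,  0.024587  ],
       [-0.99694079,  0.02637333, -0.07357652],
       [ 0.07287646, -0.02659034, -0.99698645]]), 't': array([0.01404237, 0.57204432, 1.26051918])}
```

View pics/top0.png

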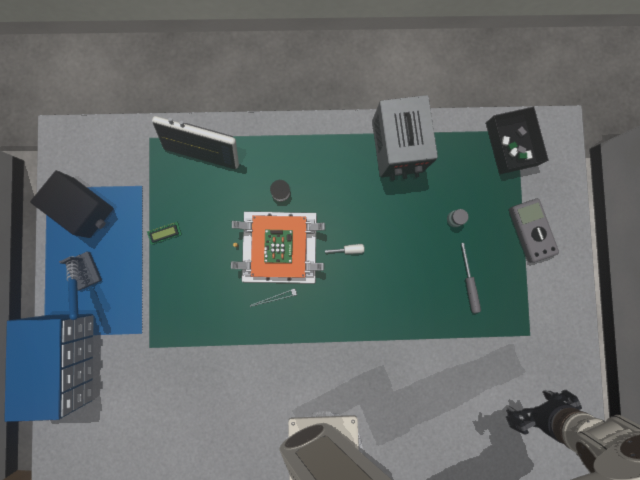

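View pics/scene0.png

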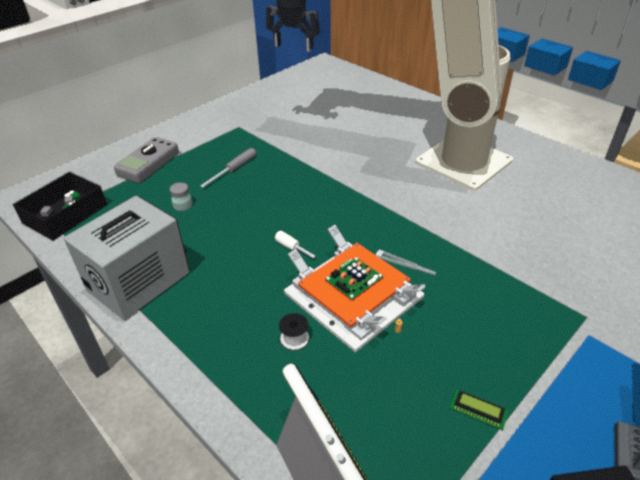

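The top view shows the orange plate centred near (279,247), with levers at its left and right. The standoff is at (236,245), the spool at (280,190), the trimmer at (345,250) and the tweezers at (273,298). The scene view shows the same layout.

```bash
cat > h.py <<'E'
import numpy as np,cv2
from cell import *
def ray(n,u,v,z):
    c=calibration(n);K=c["intrinsics"];R=c["R"];t=c["t"]
    d=R.T@np.linalg.inv(K)@np.array([u,v,1.]);o=-R.T@t
    return o+d*(z-o[2])/d[2]
def pix(n,X):
    c=calibration(n);q=c["intrinsics"]@(c["R"]@np.array(X)+c["t"]);return q[:2]/q[2]
E
python3 - <<'E'
from h import *
for n in("top","scene"):
    p=np.load(f"{n}0.npz")["p"]
    hsv=cv2.cvtColor(p,cv2.COLOR_RGB2HSV)
    m=cv2.inRange(hsv,(4,150,120),(18,255,255))
    cs,_=cv2.findContours(m,cv2.RETR_EXTERNAL,cv2.CHAIN_APPROX_NONE)
    c=max(cs,key=cv2.contourArea)[:,0,:].astype(float)
    W=np.array([ray(n,u,v,.044)[:2] for u,v in c]).astype(np.float32)
    r=cv2.minAreaRect(W*1000);print(n,cv2.contourArea(c.astype(np.float32)),r)
    print(cv2.boxPoints(r))
p=np.load("top0.npz")["p"];cv2.imwrite("pics/topz.png",cv2.resize(p[180:310,215:375,::-1],None,fx=5,fy=4.6,interpolation=cv2.INTER_CUBIC))
p=np.load("scene0.npz")["p"];cv2.imwrite("pics/scz.png",cv2.resize(p[215:365,270:450,::-1],None,fx=4,fy=4,interpolation=cv2.INTER_CUBIC))
E
```

```text
top 2950.5 ((568.6229248046875, 109.90428161621094), (146.0791473388672, 163.87120056152344), 88.38700103759766)
[[484.66385   39.200005]
 [648.4701    34.587288]
 [652.58203  180.60855 ]
 [488.77576  185.22128 ]]
scene 5535.0 ((-444.22271728515625, -660.5765380859375), (869.8695678710938, 410.64178466796875), 40.77217102050781)
[[ -907.6896   -789.1199 ]
 [ -639.5188  -1100.104  ]
 [   19.24414  -532.0332 ]
 [ -248.92664  -221.04907]]
```

View pics/topz.png

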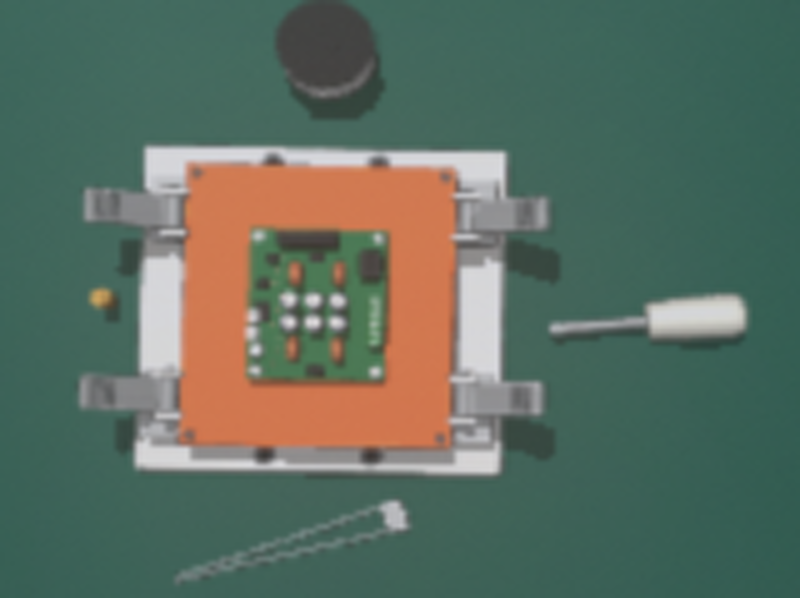

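View pics/scz.png

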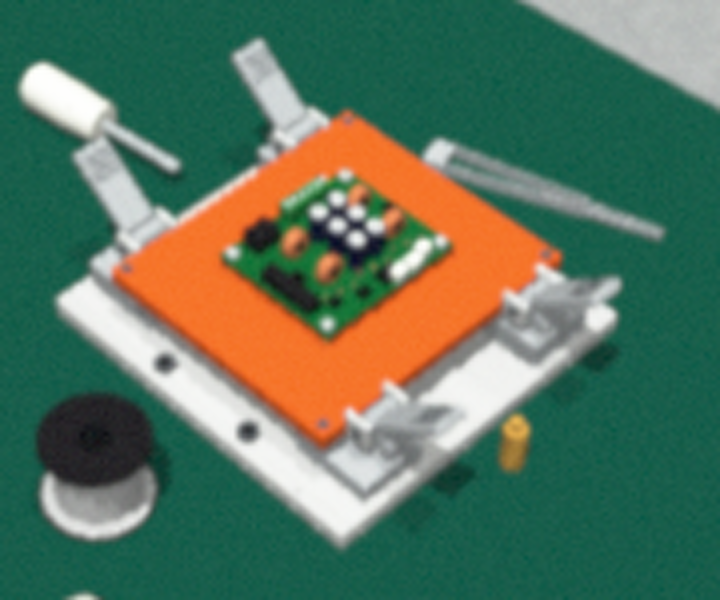

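```bash
python3 - <<'E'
from h import *
n="scene"
p=np.load(f"{n}0.npz")["p"]
hsv=cv2.cvtColor(p,cv2.COLOR_RGB2HSV)
m=cv2.inRange(hsv,(4,150,120),(18,255,255));m[:230]=0
cs,_=cv2.findContours(m,cv2.RETR_EXTERNAL,cv2.CHAIN_APPROX_NONE)
c=max(cs,key=cv2.contourArea)[:,0,:].astype(float)
W=np.array([ray(n,u,v,.044)[:2] for u,v in c]).astype(np.float32)
r=cv2.minAreaRect(W*1000);print(r);print(cv2.boxPoints(r))
E
python3 - <<'E'
from h import *
C=np.array([.5685,.110]);a=np.radians(-1.6);R=np.array([[np.cos(a),-np.sin(a)],[np.sin(a),np.cos(a)]])
for k,(x,y) in dict(a=(-68,58),b=(-68,-58),c=(68,-58),d=(68,58)).items():
    sx,sy=np.sign(x),np.sign(y)
    P=C+R@np.array([x,y])/1000
    # lever end upper face at 40deg: 40 out, 3 up normal
    th=np.radians(40);o=.082+.04*np.cos(th)-.003*np.sin(th);z=.034+.0075+.04*np.sin(th)+.003*np.cos(th)
    L=C+R@np.array([sx*.055,sy*o]); Lf=C+R@np.array([sx*.055,sy*.122])
    print(k,P.round(4),"lev up",L.round(4),round(z,4),"flat",Lf.round(4),"pix",pix("top",[*P,.044]).round(1),pix("top",[*L,z]).round(1),pix("scene",[*L,z]).round(1))
E
```

```text
((573.3768310546875, 112.44202423095703), (152.3839569091797, 174.7906951904297), 87.65735626220703)
[[482.94016   39.886055]
 [657.5848    32.7414  ]
 [663.8135   184.99799 ]
 [489.16888  192.14264 ]]
a [0.5021 0.1699] lev up [0.5166 0.2222] 0.0695 flat [0.5169 0.2335] pix [257.3 271. ] [236.7 266. ] [416.7 285. ]
b [0.4989 0.0539] lev up [0.5104 0.0009] 0.0695 flat [ 0.5101 -0.0104] pix [299.5 271. ] [318.8 266. ] [334.9 231.4]
c [0.6349 0.0501] lev up [ 0.6204 -0.0022] 0.0695 flat [ 0.6201 -0.0135] pix [299.6 222. ] [318.8 225.7] [296.6 256.3]
d [0.6381 0.1661] lev up [0.6266 0.2191] 0.0695 flat [0.6269 0.2304] pix [257.8 221.9] [237.2 225.5] [378.5 316.2]
```

Call:
jog_arm(increments=[0.21,0.34,0,0,0,0.29,-1,0.21,0.34,0,0,0,0.29,-1,0.21,0.34,0,0,0,0.29,-1,0.21,0.34,0,0,0,0.29,-1,0.21,0.34,0,0,0,0.29,-1])

```text
clock: 0.52
position: [0.2884, -0.2927, 0.2309]
eef_rot: [[-0.0, 0.819, -0.573], [0.001, -0.573, -0.819], [-1.0, -0.001, -0.001]]
contact_force: [0.6, -0.5, -0.2]
width: 0.301
```

Call:
jog_arm(increments=[0.21,0.34,0,0,0,0.29,-1,0.21,0.34,0,0,0,0.29,-1,0.21,0.34,0,0,0,0.29,-1,0.21,0.34,0,0,0,0.29,-1,0.21,0.34,0,0,0,0.29,-1])

```text
clock: 0.93
position: [0.3937, -0.1227, 0.2312]
eef_rot: [[0.0, 1.0, -0.029], [0.001, -0.029, -1.0], [-1.0, 0.0, -0.001]]
contact_force: [0.6, -0.2, 0.3]
width: 0.002
```

Call:
jog_arm(increments=[0.21,0.345,-0.1,0,0,0,-1,0.21,0.345,-0.1,0,0,0,-1,0.21,0.345,-0.1,0,0,0,-1,0.21,0.345,-0.1,0,0,0,-1,0.21,0.345,-0.1,0,0,0,-1])

```text
clock: 1.35
position: [0.4984, 0.0492, 0.1805]
eef_rot: [[-0.001, 0.999, -0.036], [-0.0, -0.036, -0.999], [-1.0, -0.001, 0.0]]
contact_force: [0.8, -1.3, -0.6]
width: 0.003
```

Call:
jog_arm(increments=[0,0.006,-0.08,0,0,0,-1,0,0.006,-0.16,0,0,0,-1,0,0.006,-0.22,0,0,0,-1,0,0.006,-0.25,0,0,0,-1,0,0.006,-0.25,0,0,0,-1])

```text
clock: 1.77
position: [0.4938, 0.05, 0.0518]
eef_rot: [[-0.01, 0.999, -0.035], [-0.001, -0.035, -0.999], [-1.0, -0.01, 0.001]]
contact_force: [-0.5, -0.2, 0.8]
width: 0.001
```

Run:
```python
from h import *
p,d=capture("top");cv2.imwrite("pics/t1.png",cv2.resize(p[180:310,215:375,::-1],None,fx=5,fy=4.6,interpolation=cv2.INTER_CUBIC))
p,d=capture("scene");cv2.imwrite("pics/s1.png",cv2.resize(p[215:365,270:450,::-1],None,fx=4,fy=4,interpolation=cv2.INTER_CUBIC))
print(observe()["position"],observe()["contact_force"])
```

```text
[0.49751601 0.05018031 0.05592887] [ 0.14363705 -0.16115174 -0.16402901]
```

View pics/s1.png

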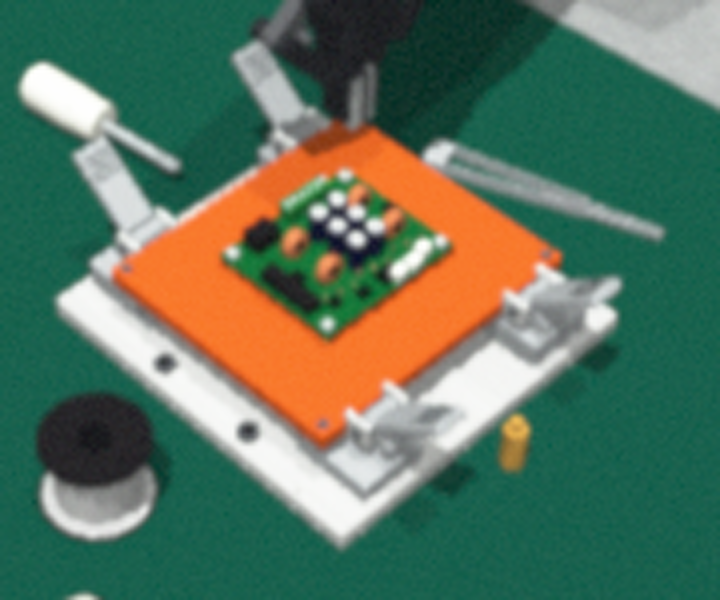

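The fingertip stands over the bare near-right corner (around (355,120) in the crop), clear of the board and lever.

Call:
jog_arm(increments=[0,0.004,-0.016,0,0,0,-1,0,0.004,-0.02,0,0,0,-1,0,0.004,-0.024,0,0,0,-1,0,0.004,-0.026,0,0,0,-1,0,0.004,-0.026,0,0,0,-1])

```text
clock: 2.28
position: [0.4986, 0.0522, 0.0441]
eef_rot: [[0.002, 0.999, -0.036], [0.0, -0.036, -0.999], [-1.0, 0.002, -0.0]]
contact_force: [-0.6, -0.7, 1.9]
width: 0.004
```

Call:
jog_arm(increments=[0,0,-0.002,0,0,0,-1,0,0,-0.004,0,0,0,-1,0,0,-0.006,0,0,0,-1,0,0,-0.006,0,0,0,-1])

```text
clock: 2.62
position: [0.4987, 0.0522, 0.0438]
eef_rot: [[0.003, 0.999, -0.036], [0.0, -0.036, -0.999], [-1.0, 0.003, -0.0]]
contact_force: [-8.0, -1.5, 23.0]
width: -0.002
```

b is firm (23 N without giving). Next is corner a.

Call:
jog_arm(increments=[0,0,0.07,0,0,0,-1,0,0,0.12,0,0,0,-1,0.005,0.08,0.12,0,0,0,-1,0.008,0.16,0.12,0,0,0,-1,0.01,0.238,0.12,0,0,0,-1])

```text
clock: 3.03
position: [0.5041, 0.1722, 0.1017]
eef_rot: [[0.003, 0.999, -0.039], [0.001, -0.039, -0.999], [-1.0, 0.003, -0.001]]
contact_force: [1.5, -1.0, 0.5]
width: 0.0
```

Call:
jog_arm(increments=[0,0,-0.02,0,0,0,-1,0,0,-0.06,0,0,0,-1,0,0,-0.08,0,0,0,-1,0,0,-0.09,0,0,0,-1,0,0,-0.09,0,0,0,-1])

```text
clock: 3.45
position: [0.5018, 0.1703, 0.0539]
eef_rot: [[-0.003, 0.999, -0.037], [-0.001, -0.037, -0.999], [-1.0, -0.003, 0.001]]
contact_force: [-0.2, 0.1, 0.1]
width: -0.006
```

Call:
jog_arm(increments=[0,0,-0.014,0,0,0,-1,0,0,-0.02,0,0,0,-1,0,0,-0.024,0,0,0,-1,0,0,-0.026,0,0,0,-1,0,0,-0.026,0,0,0,-1])

```text
clock: 3.87
position: [0.5034, 0.1708, 0.044]
eef_rot: [[0.001, 0.999, -0.037], [-0.0, -0.037, -0.999], [-1.0, 0.001, -0.0]]
contact_force: [-3.1, -2.2, 8.4]
width: -0.004
```

Call:
jog_arm(increments=[0,0,-0.002,0,0,0,-1,0,0,-0.004,0,0,0,-1,0,0,-0.005,0,0,0,-1,0,0,-0.005,0,0,0,-1])

```text
clock: 4.2
position: [0.5035, 0.1708, 0.0439]
eef_rot: [[0.002, 0.999, -0.037], [0.0, -0.037, -0.999], [-1.0, 0.002, -0.0]]
contact_force: [-7.7, -3.3, 25.3]
width: -0.002
```

a is firm (25 N). Next is corner d.

Call:
jog_arm(increments=[0,0,0.07,0,0,0,-1,0,0,0.12,0,0,0,-1,0.08,0,0.12,0,0,0,-1,0.16,0,0.12,0,0,0,-1,0.24,-0.004,0.12,0,0,0,-1])

```text
clock: 4.62
position: [0.625, 0.1695, 0.1021]
eef_rot: [[0.004, 0.999, -0.035], [0.001, -0.035, -0.999], [-1.0, 0.004, -0.001]]
contact_force: [1.1, -0.1, -0.8]
width: 0.002
```

Call:
jog_arm(increments=[0.035,-0.002,0,0,0,0,-1,0.035,-0.002,-0.05,0,0,0,-1,0.035,-0.002,-0.08,0,0,0,-1,0.035,-0.002,-0.09,0,0,0,-1,0.035,-0.002,-0.09,0,0,0,-1])

```text
clock: 5.03
position: [0.6391, 0.1675, 0.0528]
eef_rot: [[-0.004, 0.999, -0.036], [-0.001, -0.036, -0.999], [-1.0, -0.004, 0.001]]
contact_force: [-0.1, -0.3, 0.0]
width: 0.001
```

Call:
jog_arm(increments=[0,0,-0.014,0,0,0,-1,0,0,-0.02,0,0,0,-1,0,0,-0.024,0,0,0,-1,0,0,-0.026,0,0,0,-1,0,0,-0.026,0,0,0,-1])

```text
clock: 5.45
position: [0.641, 0.1685, 0.0427]
eef_rot: [[0.002, 0.999, -0.036], [0.001, -0.036, -0.999], [-1.0, 0.002, -0.001]]
contact_force: [-0.4, 0.3, 1.4]
width: -0.002
```

Low force at z 0.0427, so it may be giving. I'll press further.

Call:
jog_arm(increments=[0,0,-0.003,0,0,0,-1,0,0,-0.006,0,0,0,-1,0,0,-0.006,0,0,0,-1,0,0,-0.006,0,0,0,-1])

```text
clock: 5.78
position: [0.6412, 0.1686, 0.0405]
eef_rot: [[0.002, 0.999, -0.036], [0.001, -0.036, -0.999], [-1.0, 0.002, -0.001]]
contact_force: [-2.0, 0.1, 6.9]
width: -0.0
```

Call:
jog_arm(increments=[0,0,-0.002,0,0,0,-1,0,0,-0.002,0,0,0,-1])

```text
clock: 5.95
position: [0.6413, 0.1686, 0.0404]
eef_rot: [[0.003, 0.999, -0.036], [0.001, -0.036, -0.999], [-1.0, 0.003, -0.001]]
contact_force: [-3.7, -0.1, 10.7]
width: 0.006
```

Run:
```python
from h import *
print(observe()["position"],observe()["contact_force"])
p,d=capture("scene");cv2.imwrite("pics/s2.png",cv2.resize(p[215:365,270:450,::-1],None,fx=4,fy=4,interpolation=cv2.INTER_CUBIC))
```

```text
[0.64127442 0.16864639 0.04038842] [-3.74191337 -0.05333695 10.70820325]
```

View pics/s2.png

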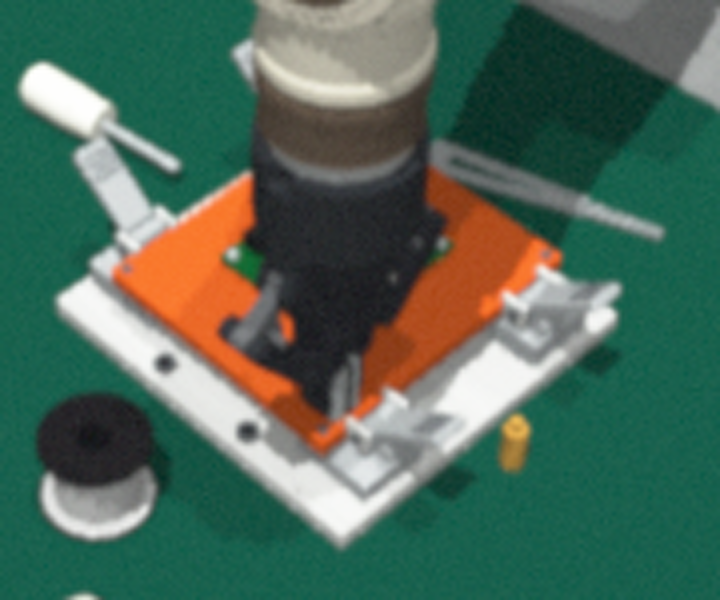

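The plate gave about 4 mm at the far-left corner, so corner d is the rocking one. Lever d lies under pixel (434,405) of the crop, which matches the computed point. I'll lift off, move over the lever and press it.

Call:
jog_arm(increments=[0,0,0.06,0,0,0,-1,0,0,0.13,0,0,0,-1,-0.012,0.06,0.13,0,0,0,-1,-0.024,0.115,0.13,0,0,0,-1,-0.024,0.115,0.13,0,0,0,-1])

```text
clock: 6.42
position: [0.6279, 0.2306, 0.1038]
eef_rot: [[0.001, 1.0, -0.031], [0.003, -0.031, -1.0], [-1.0, 0.001, -0.003]]
contact_force: [0.4, -0.2, 0.3]
width: -0.001
```

Run:
```python
from h import *
print(observe()["position"],observe()["contact_force"])
for n,sl,f in(("scene",np.s_[215:365,270:450],4),("top",np.s_[180:310,215:375],4)):
    p,d=capture(n);cv2.imwrite(f"pics/{n}3.png",cv2.resize(p[sl][:,:,::-1],None,fx=f,fy=f,interpolation=cv2.INTER_CUBIC))
print(observe()["position"])
```

```text
[0.62790137 0.23055453 0.10375223] [ 0.36169107 -0.1821382   0.29757992]
[0.62797629 0.22672524 0.1024943 ]
```

View pics/scene3.png

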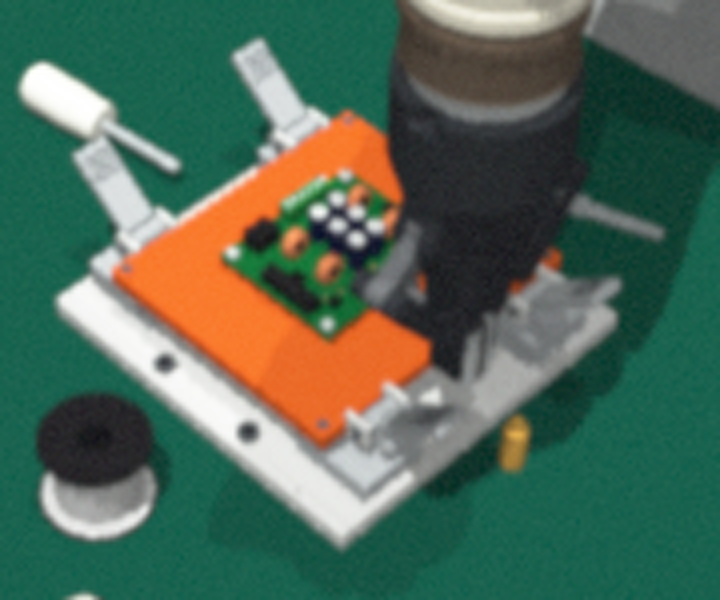

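The fingertip stands above lever d, and the plate has sprung back level.

Call:
jog_arm(increments=[0,0,-0.03,0,0,0,-1,0,0,-0.05,0,0,0,-1,0,0,-0.07,0,0,0,-1,0,0,-0.08,0,0,0,-1,0,0,-0.08,0,0,0,-1])

```text
clock: 6.93
position: [0.6275, 0.2245, 0.0606]
eef_rot: [[-0.003, 0.999, -0.037], [-0.002, -0.037, -0.999], [-1.0, -0.003, 0.002]]
contact_force: [-1.4, 0.5, 1.7]
width: 0.002
```

Call:
jog_arm(increments=[0,0,-0.01,0,0,0,-1,0,0.002,-0.02,0,0,0,-1,0,0.004,-0.03,0,0,0,-1,0,0.004,-0.034,0,0,0,-1,0,0.004,-0.034,0,0,0,-1])

```text
clock: 7.35
position: [0.6285, 0.2279, 0.0453]
eef_rot: [[-0.0, 0.999, -0.036], [-0.0, -0.036, -0.999], [-1.0, -0.0, 0.0]]
contact_force: [0.6, -0.2, 0.1]
width: 0.003
```

Call:
jog_arm(increments=[0,0,-0.003,0,0,0,-1,0,0,-0.006,0,0,0,-1,0,0,-0.009,0,0,0,-1,0,0,-0.009,0,0,0,-1])

```text
clock: 7.68
position: [0.6288, 0.2279, 0.044]
eef_rot: [[0.002, 0.999, -0.036], [0.001, -0.036, -0.999], [-1.0, 0.002, -0.001]]
contact_force: [-3.7, -0.5, 11.7]
width: -0.001
```

Call:
jog_arm(increments=[0,0,-0.004,0,0,0,-1,0,0,-0.004,0,0,0,-1,0,0,0.05,0,0,0,-1,0,0,0.12,0,0,0,-1,0,0,0.2,0,0,0,-1])

```text
clock: 8.1
position: [0.6267, 0.2268, 0.1399]
eef_rot: [[-0.005, 0.999, -0.036], [-0.002, -0.036, -0.999], [-1.0, -0.005, 0.003]]
contact_force: [0.6, 0.3, 0.1]
width: 0.001
```

Call:
jog_arm(increments=[-0.08,0,0.05,0,0,0,-1,-0.16,0,0.1,0,0,0,-1,-0.24,-0.05,0.1,0,0,0,-1,-0.3,-0.1,0.1,0,0,0,-1,-0.35,-0.1,0.1,0,0,0,-1])

```text
clock: 8.52
position: [0.4518, 0.1754, 0.1919]
eef_rot: [[0.001, 0.999, -0.038], [-0.001, -0.038, -0.999], [-1.0, 0.001, 0.001]]
contact_force: [-0.5, -0.0, 0.9]
width: 0.0
```

Call:
jog_arm(increments=[0,-0.08,0,0,0,0,-1,0,-0.16,0,0,0,0,-1,0,-0.24,0,0,0,0,-1,0,-0.32,0,0,0,0,-1,0,-0.4,0,0,0,0,-1])

```text
clock: 8.93
position: [0.4529, -0.024, 0.1916]
eef_rot: [[0.001, 0.999, -0.035], [-0.001, -0.035, -0.999], [-1.0, 0.001, 0.001]]
contact_force: [0.8, -0.8, 0.1]
width: -0.001
```

Run:
```python
from h import *
print(observe()["position"],observe()["contact_force"])
for n,sl,f in(("scene",np.s_[215:365,270:450],4),("top",np.s_[180:310,215:375],5)):
    p,d=capture(n);cv2.imwrite(f"pics/{n}4.png",cv2.resize(p[sl][:,:,::-1],None,fx=f,fy=f,interpolation=cv2.INTER_CUBIC))
```

```text
[ 0.45293192 -0.02401218  0.19155139] [ 0.7898518  -0.78228061  0.07652686]
```

View pics/scene4.png

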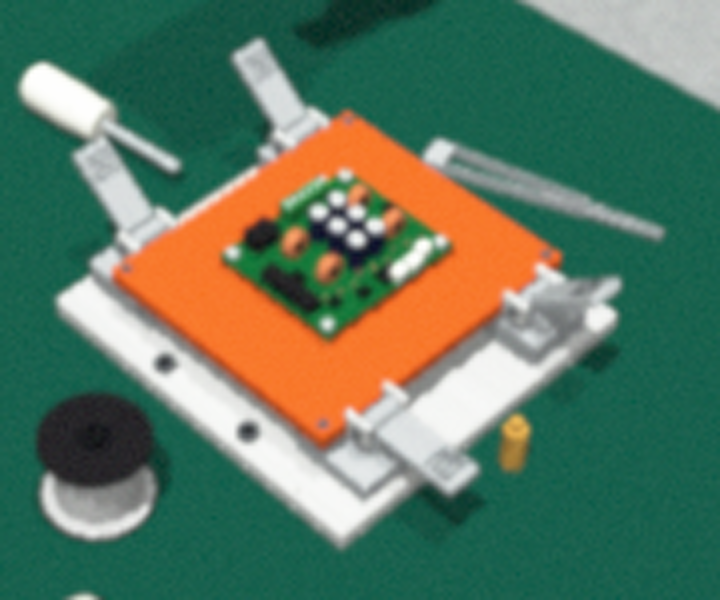

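View pics/top4.png

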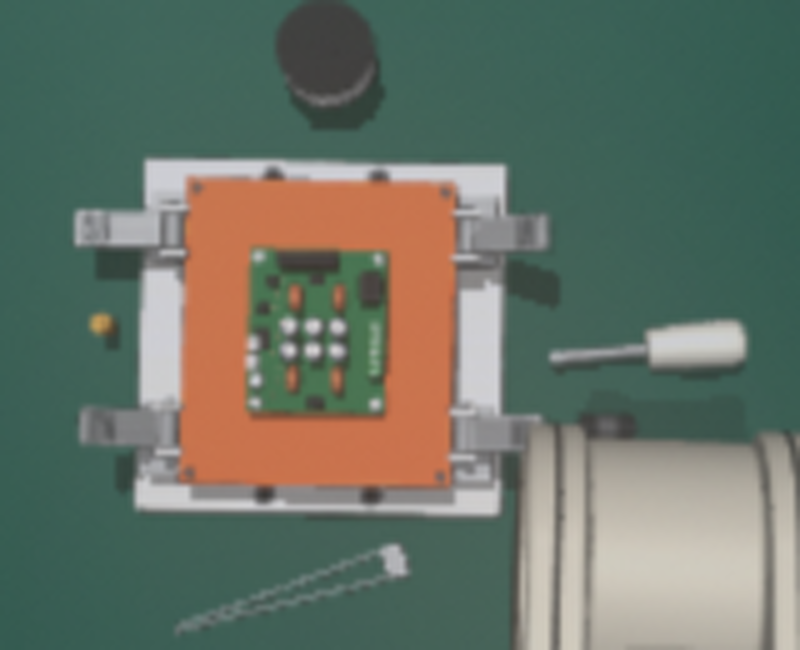

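Lever d (tip at about (465,480) in the scene crop) looks flat, the other three stand, and nothing loose has moved. I'll check that numerically before handing in.

Run:
```python
from h import *
C=np.array([.570,.1105]);a=np.radians(-2);R=np.array([[np.cos(a),-np.sin(a)],[np.sin(a),np.cos(a)]])
for th in(0,5,10,40):
    t=np.radians(th)
    print(th,[((pix("scene",[*(C+R@np.array([x,.082+.054*np.cos(t)-.003*np.sin(t)])),.0415+.054*np.sin(t)+.003*np.cos(t)])-[270,215])*4).round(0) for x in(.045,.065)])
def fit(p,d):
    m=cv2.inRange(cv2.cvtColor(p,cv2.COLOR_RGB2HSV),(4,150,120),(18,255,255));m[:230]=0
    m=cv2.erode(m,np.ones((5,5)))
    v,u=np.nonzero(m*(d>0));c=calibration("scene");z=d[v,u].astype(float)
    P=(np.linalg.inv(c["intrinsics"])@np.vstack([u,v,np.ones(len(u))])*z).T
    X=(P-c["t"])@c["R"]
    k=(abs(X[:,2]-.044)<.02)&(abs(X[:,0]-.57)<.1);X=X[k]
    A=np.c_[X[:,:2]-C,np.ones(len(X))];s=np.linalg.lstsq(A,X[:,2],rcond=None)[0];print(s.round(4),len(X))
f=np.load("scene0.npz");fit(f["p"],f["d"])
p,d=capture("scene");fit(p,d)
s=observe();print(s["clock"],s["joint_velocities"].round(2))
```

```text
0 [array([484., 462.]), array([455., 487.])]
5 [array([484., 455.]), array([455., 480.])]
10 [array([483., 448.]), array([454., 472.])]
40 [array([465., 396.]), array([435., 420.])]
[-0.0017  0.002   0.0447] 2172
[ 0.     -0.0004  0.0447] 2178
9.0833 [4.1  0.33 0.19 0.06 1.21 0.69]
```

```bash
python3 -c "
from cell import *
print(hand_in())"
```

```text
the job is handed in; nothing more can be done
None
```

The far-left corner (d) was the one that rocked. I pressed its shim lever, shim_d, down flat and handed the job in at about 9 s of the 48 s.

- **Finding the corner:** the near-right (b) and near-left (a) corners held firm at 23 to 25 N. Corner d sank about 4 mm. I did not test the far-right corner (c), since d had already given way.
- **Pressing the lever:** the fingertip stopped at a height of 44.0 mm against the stated 44.5 mm for flat, with 11.7 N on it. I then backed the arm well clear.
- **Last checks:**
  - The lever's tip in the camera image matched the flat position.
  - A plane fitted to the depth image put the plate level within about 0.001 rad.
  - The other three levers looked still upright, and the loose things near the jig looked unmoved. The arm partly hid lever b in the top view.

No check failed. I did not press corner d again after flattening the lever to confirm it was firm.

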